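Pull, turn and re-lock the rotary work holder

ROBOT

A 6-joint arm with a two-finger parallel gripper is mounted at the origin on the work surface. World frame = base frame: x ahead of the robot, y to its left, z up, the work surface at z = 0. Lengths are in mm, angles in degrees, forces in N, time in s.
With the tool pointing down it reaches from about 300 to 850 mm from the base axis. Payload 4.2 kg.
Tool frame: the origin (TCP) lies on the centre line of the jaws, within the pads' length; the fingertips stand 14 mm ahead of it and the grasp point (between the pads) lies 5 mm behind it; z points along the fingers, y is the line along which they close (so a half turn about z gives the same grasp; the last joint's range is limited). The gripper opens to 91 mm and grips with 3 to 60 N. Pads are 32 mm wide; open, the fingers measure 118 mm over their backs; the gripper's body (76 mm by 178 mm) begins 60 mm behind the grasp point.
Start: joints at [66.864, 18.312, 89.639, -0, 72.044, -1.146], TCP at [215.31, 533.182, 227.976] pointing down, gripper open.
Joint ranges: [-177.97, 177.97], [-48.28, 115.42], [12.27, 149.76], [-77.06, 257.06], [2.81, 150.46], [-146.56, 146.56]. Speed limits (degrees/s): [147.25, 147.25, 180, 180, 180, 180].

INTERFACE

Orientations are given as [roll, pitch, yaw] about the fixed x, y, z axes, in that order (R = Rz(yaw) Ry(pitch) Rx(roll)).
In Python, from workcell import env gives the robot as it stands.
- The arm moves only by the tool arm_command, never from a script. Its argument "motion" is a list of rows, each an object with "offset": the shift along the tool's x, y, z in m, a list of three; "spin": the turn about the tool's z in rad. In form: [{"offset": [tx, ty, tz], "spin": spin}, ...]. A call has 1 to 5 rows; each row shifts and turns the commanded pose from where the row before left it, along the tool's axes as they then stand; what a row does not reach is not made up. A row lasts 1/8 s, in which the tool goes at most 62.5 mm and 10.7 degrees, less where a joint would pass 70% of its speed; a pose out of reach is approached as far as the arm can. A call with a gripper value outside its range is refused whole. "jaw" is the finger opening in m, from 0 to 0.0912, set as the call begins (left out, the last holds). The fingers move at their own pace and stop on an object; "newtons" is the grip in N (left out, the last holds). Time passes only in rows, so rows that do not move let the fingers close. It gives the time, the measured TCP pose, the force, the opening and the grip force at its end, in the units of the state.
- env.state(): the state, without advancing time (a new reading comes with each control period).
- env.grab_frame(name): name is "side" or "top" or "wrist"; returns (picture, depth): 400x640x3 uint8, blue, green, red; 400x640 float32, mm along the optical axis (not along the pixel's ray), 0 where there is no reading.
- env.camera_model(name): a dict with "fx", "fy", "cx", "cy" (pixels), "eye" and "rotation" of the camera in the world; the wrist camera has in their place "hand_eye" (4x4, takes a point from camera to tool coordinates, whose origin is the TCP and whose axes are the flange's). Camera axes: x right, y down, z forward; pixel columns grow to the right and rows downward; lengths in mm; the calibration is good to about 2 mm. A picture is of the moment at which its call begins: read the wrist's pose just before it. camera_model takes no time and is no camera call.
- env.job_done(): hands the job in; it is judged then, once.
Trained networks look in the newest picture that a camera, given by its name, has taken for a name from the list of things; names that differ only in an ending like _2 or _b are one class to them, and where a whole thing is asked for, a point or a joint stands for the part that bears it (a point fixed in the world has none). Each returns a list of dicts, best first, with "score" (0 to 1); they miss things now and then, are a little off and sometimes report something else, mostly with a low value. They report only what shows in the picture. A call takes as long as a camera call. They do not tell look-alikes from the thing itself.
- env.boxes_of(camera, target): "bbox" ([left, top, right, bottom] in pixels, round what is visible of it).
- env.pinpoint(camera, target): "location" ([column, row] in pixels: a listed point, or the origin of a listed thing).
The state is a dict: "time_s": time; "qpos": joint angles; "qvel": joint speeds; "effort": joint torques, N m; "ee_pos": TCP position; "ee_rot": TCP orientation; "force": force on the tool from outside, world axes, zero at the start; "torque": the same for the moment, N m; "gripper_width": finger opening in mm; "gripper_force": force on a finger pad.
Only numpy, scipy, OpenCV 4.12 (cv2) and the standard library are available. Lean on these libraries where they do the work, as an engineer would, in place of code of your own. Each camera call takes 0.05 s, during which the arm holds its last target. There are 200 camera calls.

TASK

The copper-wire heart on the arm of the rotary work holder hangs in the black dish; move it into the green dish. Pull the holder's red knob up to unlock it and turn it round in two bites or more, letting go of the knob part way (it stays where you leave it) to take it by its other faces, until the heart is over the green dish; then push the knob fully home, so that the heart is lowered into that dish, and let go. Leave the dishes and everything else on the table where they are.

Things in the scene. Friction and masses are not known exactly. Their poses are not given: they have to be found in the camera images.
- knob_grip (a point): on the axis of the square red knob, half-way up its grip, 106 mm above the table when home. The knob is 42 x 42 mm across its flats, 48 mm tall (24 mm above and below this point). x points along the arm (so does the white mark on its top), z up; its flats face +x, -x, +y, -y. A black disc (92 mm diameter) and the arm lie below, tops 30 mm under this point; all rise and turn as one.
- knob_pull (a joint): how far the knob is pulled up, m: 0 home, 0.030 at the upper stop. A stiff slide: about 9 N lifts it, about 4 N pushes it down, and it stays at the height where it is let go. Below 0.010 a key is caught in a notch and it cannot turn; above 0.012 it turns freely. It goes home only at a notch (see holder), within about 5 degrees: the teeth are rounded.
- knob_turn (a joint): turn of the knob, rad, positive anticlockwise from above, about 0 at the start where the heart hangs in the black dish; turns either way without end, with light friction (about 0.05 N m), and stays where it is left.
- heart (a point): centre of the copper-wire heart (35 mm wide, about 35 mm high, 4 mm wire) that is fixed under the end of the arm, 140 mm out from the knob's axis and 66 mm below knob_grip. With the knob home its lower tip is about 22 mm over the table, inside a dish; with the knob fully up it clears the dishes' rims by about 19 mm.
- dish_green_mid (a point): centre, half-way up, of the green dish: a loose round open dish, 72 mm outside diameter, 64 mm inside, 33 mm high, on the table; the goal. It is 144 to 180 degrees round from the black dish, among the blue and yellow ones, 140 mm from the knob's axis
- dish_black_mid (a point): centre, half-way up, of the black dish: a loose round open dish, 72 mm outside diameter, 64 mm inside, 33 mm high, on the table; where the heart hangs at the start
- dish_blue_mid (a point): centre, half-way up, of the blue dish: a loose round open dish, 72 mm outside diameter, 64 mm inside, 33 mm high, on the table; not used
- dish_yellow_mid (a point): centre, half-way up, of the yellow dish: a loose round open dish, 72 mm outside diameter, 64 mm inside, 33 mm high, on the table; not used
- holder: foot of the rotary work holder, dark steel, 120 mm diameter, fixed to the table; origin under its centre on the table, on the knob's axis. On it a crown of ten teeth, 50 to 62 mm high, with a notch every 36 degrees; every dish lies at a notch. In a notch the key has about 5 degrees of play each way.
- pliers: bystander: red-handled pliers, 140 x 70 x 14 mm, lying flat under the path of the raised heart, between the black dish and the others
- screwdriver: bystander: a screwdriver lying flat on the other side of the holder, just outside the dishes' circle
- red_bin: bystander: open red stock bin, 170 x 130 x 105 mm
- solder_reel: bystander: reel of grey solder wire, 60 mm diameter, 46 mm high, standing on end
- helping_hand: bystander: black-footed steel stand with a cross bar 180 mm long and about 105 mm high, on a grey mat 3 mm thick
- pen_cup: bystander: empty grey cup, 70 mm diameter, 90 mm high
Things that resemble listed ones, but are neither listed nor needed, are in the scene too. There is more than one size of the part that bears dish_green_mid; the job needs the smallest.

How it is judged:
By the outcome, as a careful person would: the job done as asked, in the order asked, and still so for the second after the job is handed in, with the robot touching nothing.
It also fails if it takes over 45 s, if anything falls off the work surface, if the arm or the gripper's body presses on something with over 40 N, if the wrist force passes 120 N, or if a joint passes its speed limit or range.

## Working session

There is one attempt and no reset: what is moved stays moved. The work goes in short steps, Python scripts to look and compute and a tool call to move; the robot and the scene stay as the last step left them, time stands still between calls to the robot, and variables do not carry over. Pictures are saved under pics/ and viewed, at most 10 in all, crops included, and the job is handed in when it is done.

Besides the shell and the picture viewer there is one more tool, called after "Call:" as name(argument=value, ...) on one line, values as JSON. arm_command: Moves the arm, as the interface text tells. Its arguments: {"type":"object","properties":{"motion":{"type":"array"},"jaw":{"type":"number"},"newtons":{"type":"number"}},"required":["motion"]}

```bash
mkdir -p pics; cat > h.py <<'E'
from workcell import env
import numpy as np, cv2
from scipy.spatial.transform import Rotation as R
def ray(cam,px,st=None):
    m=env.camera_model(cam)
    d=np.array([(px[0]-m['cx'])/m['fx'],(px[1]-m['cy'])/m['fy'],1.])
    if 'eye' in m: return np.array(m['eye']),np.array(m['rotation'])@d
    H=np.array(m['hand_eye']); st=st or env.state()
    Rt=R.from_euler('xyz',st['ee_rot'],degrees=True).as_matrix()
    return Rt@H[:3,3]+np.array(st['ee_pos']), Rt@H[:3,:3]@d
def atz(cam,px,z,st=None):
    e,d=ray(cam,px,st); return e+d*(z-e[2])/d[2]
def atd(cam,px,dep,st=None):
    e,d=ray(cam,px,st); return e+d*dep[int(round(px[1])),int(round(px[0]))]
E
python3 - <<'E'
from h import *
np.set_printoptions(precision=1,suppress=True)
print(env.state())
m=env.camera_model('top');print(m)
p,d=env.grab_frame('top');cv2.imwrite('pics/top1.png',p);np.save('top1d.npy',d)
for t,z in [('knob_grip',106),('heart',40),('dish_green_mid',16.5),('dish_black_mid',16.5),('dish_blue_mid',16.5),('dish_yellow_mid',16.5),('holder',0)]:
    for r in env.pinpoint('top',t)[:3]:
        print(t,round(r['score'],2),np.round(r['location'],1),atz('top',r['location'],z))
p,d=env.grab_frame('side');cv2.imwrite('pics/side1.png',p)
for t,z in [('knob_grip',106),('heart',40),('dish_green_mid',16.5)]:
    for r in env.pinpoint('side',t)[:3]:
        print('side',t,round(r['score'],2),np.round(r['location'],1),atz('side',r['location'],z))
E
```

```text
{'time_s': 0.0, 'qpos': array([66.9, 18.4, 89.7, -0. , 72. , -1.1]), 'qvel': array([ 0.1, -0. , -0.1,  0. , -0. , -0. ]), 'effort': array([  0. , -41.2, -23.2,   0.1,   0. ,  -0. ]), 'ee_pos': array([215.1, 532.7, 227.1]), 'ee_rot': array([-179.9,   -0. ,  158. ]), 'force': array([ 0.4, -0.5,  0.1]), 'torque': array([-0.,  0.,  0.]), 'gripper_force': 0.0, 'gripper_width': 91.41964068148262}
{'fx': 469.67816609987995, 'fy': 469.67816609987995, 'cx': 325.4945923598831, 'cy': 203.47826527330722, 'eye': array([ 424.1,   52. , 1551.1]), 'rotation': array([-175. ,   -0.1,  -90.8])}Traceback (most recent call last):
  File "<stdin>", line 8, in <module>
  File "h.py", line 12, in atz
    e,d=ray(cam,px,st); return e+d*(z-e[2])/d[2]
                                            ~^^^
IndexError: invalid index to scalar variable.
```

View pics/top1.png

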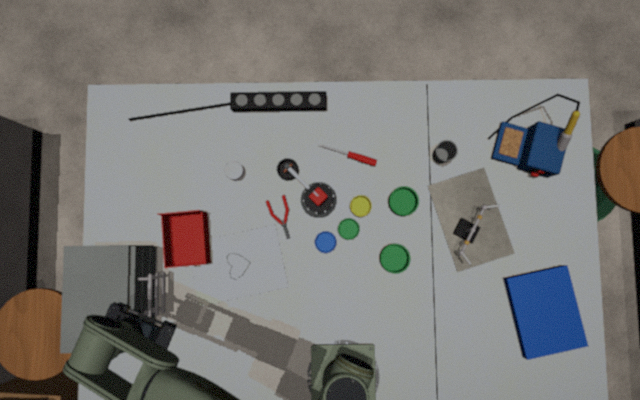

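The top view shows the knob at about (318,196), the black dish at (288,169), blue at (325,242), the small green dish at (348,229) and yellow at (360,206). The larger green ones are at (403,201) and (394,258). The camera "rotation" is in rpy form, so I'll fix the helper.

```bash
sed -i "s/np.array(m\['rotation'\])@d/R.from_euler('xyz',m['rotation'],degrees=True).as_matrix()@d/" h.py
python3 - <<'E'
from h import *
np.set_printoptions(precision=1,suppress=True)
for c in ('top','side'):
  p,d=env.grab_frame(c)
  if c=='side': cv2.imwrite('pics/side1.png',p)
  for t,z in [('knob_grip',106),('heart',40),('dish_green_mid',16.5),('dish_black_mid',16.5),('dish_blue_mid',16.5),('dish_yellow_mid',16.5),('holder',0)]:
    for r in env.pinpoint(c,t)[:3]:
        print(c,t,round(r['score'],2),np.round(r['location'],1),atz(c,r['location'],z),atd(c,r['location'],d))
print(env.camera_model('wrist'))
E
```

```text
top knob_grip 0.83 [321.8 197.1] [569.8  60.1 106. ] [567.7  60.  127. ]
top heart 0.8 [287.8 169.8] [667.1 169.8  40. ] [661.1 166.9  77.4]
top heart 0.51 [189.3 242.5] [436.1 487.1  40. ] [436.4 496.1   8.8]
top dish_green_mid 0.84 [347.9 230.9] [466.8 -23.   16.5] [467.3 -23.9  -0.1]
top dish_green_mid 0.81 [395.3 259.1] [ 373.3 -175.3   16.5] [ 373.  -176.3    9.7]
top dish_green_mid 0.59 [405.2 200.5] [ 563.8 -212.9   16.5] [ 564.3 -213.7   11.6]
top dish_black_mid 0.83 [289.1 167.6] [678.2 167.3  16.5] [667.  162.2  84. ]
top dish_blue_mid 0.64 [324.9 242.8] [429.2  52.5  16.5] [429.2  52.5  -1.2]
top dish_blue_mid 0.24 [466.9 228.8] [ 468.2 -411.7   16.5] [ 467.4 -402.9   45.8]
top dish_yellow_mid 0.63 [361.5 206.2] [547.1 -69.1  16.5] [547.7 -69.7   8.6]
top holder 0.84 [320.8 198.4] [576.2  64.1   0. ] [563.9  63.1 125.6]
side knob_grip 0.91 [316.2 186. ] [567.9  79.2 106. ] [554.3  60.2 120.6]
side heart 0.93 [324.1 183.5] [656.8 162.5  40. ] [570.6  47.8 128.6]
side heart 0.7 [307.5 242.1] [460.4 -33.4  40. ] [483.3   0.1   6.7]
side dish_green_mid 0.95 [310.  243.5] [478.
[... 331 characters left out ...]
64.3  16.5] [568.7  48.  109.2]
side dish_blue_mid 0.67 [279.9 235.9] [433.1  52.8  16.5] [440.9  66.5   3.9]
side dish_blue_mid 0.29 [319.4 183.5] [667.9 201.4  16.5] [561.8  56.5 127.4]
side dish_yellow_mid 0.77 [345.2 242.7] [552.6 -67.9  16.5] [558.7 -60.9   8.9]
side dish_yellow_mid 0.27 [317.9 184.2] [661.7 200.8  16.5] [559.2  59.4 124.7]
side holder 0.63 [321.4 220.6] [572.6  61.1   0. ] [556.3  39.2  20.3]
{'fx': 329.59931311632795, 'fy': 329.59931311632795, 'cx': 318.90326852950255, 'cy': 201.2878678871234, 'hand_eye': array([[   0. ,   -1. ,   -0.3,   81. ],
       [   1. ,    0. ,   -0. ,    0.1],
       [   0. ,   -0.3,    1. , -157.1],
       [   0. ,    0. ,    0. ,    1. ]])}
```

View pics/side1.png

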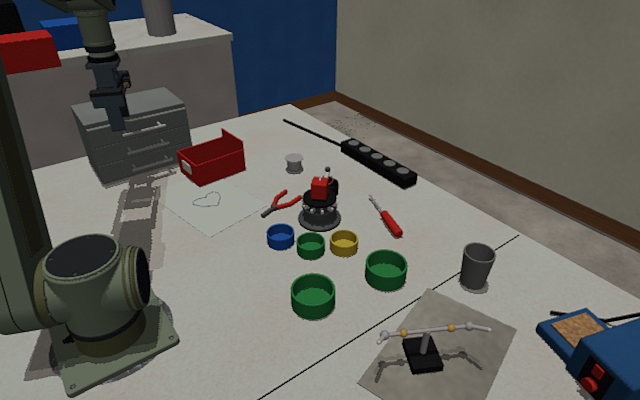

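Both views agree: the knob axis is near (571,61), the arm points at about 42°, and the small green dish lies at +180°. I'll move above the knob first, then spin.

Call:
arm_command(motion=[{"offset": [-0.0507, -0.0304, 0], "spin": 0}, {"offset": [-0.0507, -0.0304, 0], "spin": 0}, {"offset": [-0.0507, -0.0304, 0], "spin": 0}, {"offset": [-0.0507, -0.0304, 0], "spin": 0}, {"offset": [-0.0507, -0.0304, 0], "spin": 0}], jaw=0.08, newtons=40)

```text
time_s: 1.52
ee_pos: [394.4, 295.8, 228.2]
ee_rot: [179.9, 0.0, 158.0]
force: [0.1, 0.0, -1.4]
gripper_width: 80.1
gripper_force: 0.0
```

Call:
arm_command(motion=[{"offset": [-0.0507, -0.0304, 0], "spin": 0}, {"offset": [-0.0507, -0.0304, 0], "spin": 0}, {"offset": [-0.0507, -0.0304, 0], "spin": 0}, {"offset": [-0.0507, -0.0304, 0], "spin": 0}, {"offset": [-0.0507, -0.0304, 0], "spin": 0}])

```text
time_s: 2.15
ee_pos: [572.7, 59.7, 228.1]
ee_rot: [180.0, 0.0, 158.0]
force: [0.4, 0.9, 0.2]
gripper_width: 79.8
gripper_force: 0.0
```

Call:
arm_command(motion=[{"offset": [0, 0, 0], "spin": 0.185}, {"offset": [0, 0, 0], "spin": 0.185}, {"offset": [0, 0, 0], "spin": 0.185}, {"offset": [0, 0, 0], "spin": 0.185}, {"offset": [0, 0, 0], "spin": 0.185}])

```text
time_s: 2.78
ee_pos: [571.6, 61.4, 227.9]
ee_rot: [180.0, -0.0, 104.7]
force: [0.0, -0.8, 0.3]
gripper_width: 79.8
gripper_force: 0.0
```

Call:
arm_command(motion=[{"offset": [0, 0, 0], "spin": 0.185}, {"offset": [0, 0, 0], "spin": 0.185}, {"offset": [0, 0, 0], "spin": 0.185}, {"offset": [0, 0, 0], "spin": 0.185}, {"offset": [0, 0, 0], "spin": 0.185}])

```text
time_s: 3.4
ee_pos: [571.6, 61.5, 227.9]
ee_rot: [-180.0, -0.0, 51.7]
force: [-0.2, 0.4, 0.7]
gripper_width: 80.2
gripper_force: 0.0
```

```bash
cat > look.py <<'E'
from h import *
import sys
np.set_printoptions(precision=1,suppress=True)
s=env.state();print(s['time_s'],s['ee_pos'],s['ee_rot'],s['qpos'],s['force'],s['gripper_width'])
p,d=env.grab_frame('wrist');cv2.imwrite('pics/%s.png'%sys.argv[1],p);np.save('w.npy',d)
dz=float(sys.argv[2]) if len(sys.argv)>2 else 0
for t,z in [('knob_grip',106+dz),('heart',40+dz),('dish_green_mid',16.5),('dish_black_mid',16.5),('dish_blue_mid',16.5),('dish_yellow_mid',16.5)]:
    for r in env.pinpoint('wrist',t)[:3]:
        print(t,round(r['score'],2),np.round(r['location'],1),atz('wrist',r['location'],z,s),atd('wrist',r['location'],d,s))
# red top face
X,Y=np.meshgrid(np.arange(640),np.arange(400));m=env.camera_model('wrist')
e,_=ray('wrist',(0,0),s)
A=np.array([ray('wrist',q,s)[1] for q in [(0,0),(1,0),(0,1)]])
P=e+(A[0]+X[...,None]*(A[1]-A[0])+Y[...,None]*(A[2]-A[0]))*d[...,None]
b,g,r=[p[...,i].astype(int) for i in range(3)]
T=(P[...,2]>120+dz)&(P[...,2]<138+dz)&(d>0)&(np.hypot(P[...,0]-571,P[...,1]-61)<45)&(r>2*g)&(r>2*b)
if T.sum()>50:
    q=P[T][:,:2].astype(np.float32);print('top z',np.median(P[T][:,2]),'n',T.sum(),'rect',cv2.minAreaRect(q))
E
python3 look.py w1
```

```text
3.4 [571.6  61.5 227.9] [-180.    -0.    51.7] [ 5.  18.3 89.7  0.  72.  43.3] [-0.2  0.4  0.7] 80.1640335499638
knob_grip 0.78 [309.  192.2] [569.1  71.5 106. ] [573.1  75.5 126.7]
knob_grip 0.65 [330.3  30.7] [662.1 161.1 106. ] [665.7 164.4  80.6]
heart 0.77 [327.9  30.9] [669.6 170.8  40. ] [664.7 166.1  76. ]
dish_green_mid 0.81 [300.3 280.3] [471.5 -28.3  16.5] [466.4 -33.5   4. ]
dish_green_mid 0.39 [235.9 251.6] [434.7  51.1  16.5] [547.7  95.7 238.2]
dish_green_mid 0.31 [312.7 190.9] [556.3  52.8  16.5] [576.3  74.7 127.5]
dish_black_mid 0.75 [326.7  36.4] [668.7 170.7  16.5] [661.2 163.3  76.3]
dish_black_mid 0.19 [200.  132.4] [500.7 181.5  16.5] [499.9 181.9  14. ]
dish_blue_mid 0.73 [235.7 252.4] [433.8  50.5  16.5] [547.4  95.5 238.4]
dish_yellow_mid 0.68 [365.1 265.4] [547.7 -62.   16.5] [545.1 -68.4   3.9]
top z 126.12298690138257 n 2314 rect ((571.4473876953125, 71.67250061035156), (41.61817169189453, 41.96031188964844), 44.027835845947266)
```

View pics/w1.png

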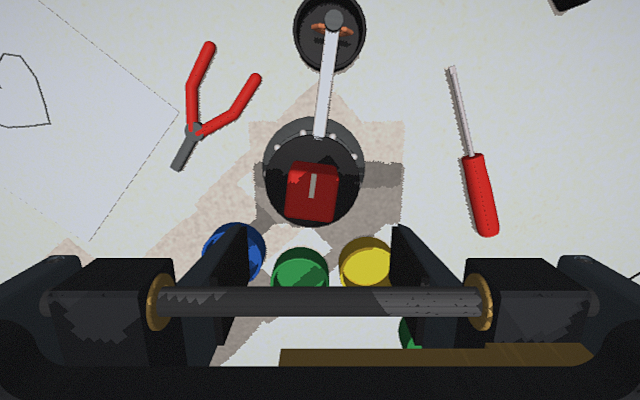

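The wrist view shows the knob at (312,192), with the heart in the black dish straight up the image. The knob's rectangle is at (571,71.5) at 44°, and the midpoint of the black and green dishes matches it. I'll align, descend and grip.

Call:
arm_command(motion=[{"offset": [0.0073, -0.0069, 0], "spin": 0.126}, {"offset": [0, 0, 0.04], "spin": 0}, {"offset": [0, 0, 0.04], "spin": 0}, {"offset": [0, 0, 0.045], "spin": 0}, {"offset": [0, 0, 0], "spin": 0}])

```text
time_s: 4.38
ee_pos: [568.1, 71.2, 100.0]
ee_rot: [-179.7, 0.4, 44.9]
force: [0.1, -0.2, 0.9]
gripper_width: 80.0
gripper_force: 0.0
```

Call:
arm_command(motion=[{"offset": [0, 0, 0], "spin": 0}, {"offset": [0, 0, 0], "spin": 0}, {"offset": [0, 0, 0], "spin": 0}, {"offset": [0, 0, 0], "spin": 0}], jaw=0.036, newtons=40)

```text
time_s: 4.88
ee_pos: [571.0, 71.5, 103.8]
ee_rot: [179.9, -0.1, 44.8]
force: [-0.1, -0.5, -0.2]
gripper_width: 43.0
gripper_force: 0.0
```

Call:
arm_command(motion=[{"offset": [0, 0, 0], "spin": 0}, {"offset": [0, 0, 0], "spin": 0}, {"offset": [0, 0, 0], "spin": 0}], jaw=0.03)

```text
time_s: 5.25
ee_pos: [571.0, 71.5, 103.7]
ee_rot: [180.0, -0.1, 44.8]
force: [-0.7, -0.1, 5.3]
gripper_width: 42.0
gripper_force: 39.8
```

Call:
arm_command(motion=[{"offset": [0, 0, -0.006], "spin": 0}, {"offset": [0, 0, -0.008], "spin": 0}, {"offset": [0, 0, -0.008], "spin": 0}, {"offset": [0, 0, -0.006], "spin": 0}, {"offset": [0, 0, 0], "spin": 0}])

```text
time_s: 5.88
ee_pos: [570.9, 71.5, 132.0]
ee_rot: [180.0, -0.1, 44.8]
force: [2.0, -0.1, -1.6]
gripper_width: 41.9
gripper_force: 39.8
```

Raised about 28 mm. Next is the first bite, about +92° anticlockwise (negative spin).

Call:
arm_command(motion=[{"offset": [0, 0, 0], "spin": -0.1}, {"offset": [0, 0, 0], "spin": -0.16}, {"offset": [0, 0, 0], "spin": -0.16}, {"offset": [0, 0, 0], "spin": -0.16}, {"offset": [0, 0, 0], "spin": -0.16}])

```text
time_s: 6.5
ee_pos: [570.8, 71.5, 132.0]
ee_rot: [179.9, -0.0, 87.5]
force: [1.7, -0.3, -1.2]
gripper_width: 41.5
gripper_force: 39.8
```

Call:
arm_command(motion=[{"offset": [0, 0, 0], "spin": -0.16}, {"offset": [0, 0, 0], "spin": -0.16}, {"offset": [0, 0, 0], "spin": -0.16}, {"offset": [0, 0, 0], "spin": -0.16}, {"offset": [0, 0, 0], "spin": -0.16}])

```text
time_s: 7.12
ee_pos: [570.7, 71.6, 132.0]
ee_rot: [179.9, 0.0, 133.3]
force: [1.9, 0.1, -1.4]
gripper_width: 42.0
gripper_force: 39.8
```

Call:
arm_command(motion=[{"offset": [0, 0, 0], "spin": -0.031}, {"offset": [0, 0, 0], "spin": 0}, {"offset": [0, 0, 0], "spin": 0}])

```text
time_s: 7.5
ee_pos: [570.8, 71.6, 131.8]
ee_rot: [180.0, 0.0, 134.7]
force: [1.2, -0.3, 2.5]
gripper_width: 41.5
gripper_force: 39.8
```

Call:
arm_command(motion=[{"offset": [0, 0, 0], "spin": 0}, {"offset": [0, 0, 0], "spin": 0}, {"offset": [0, 0, 0], "spin": 0}, {"offset": [0, 0, 0], "spin": 0}], jaw=0.08)

```text
time_s: 8.0
ee_pos: [570.5, 71.4, 130.7]
ee_rot: [-180.0, -0.0, 134.8]
force: [-0.3, -0.3, 0.2]
gripper_width: 78.6
gripper_force: 0.0
```

Call:
arm_command(motion=[{"offset": [0, 0, -0.04], "spin": 0}, {"offset": [0, 0, -0.04], "spin": 0}, {"offset": [0, 0, 0], "spin": 0.175}, {"offset": [0, 0, 0], "spin": 0.175}, {"offset": [0, 0, 0], "spin": 0.175}])

```text
time_s: 8.62
ee_pos: [570.5, 71.4, 211.0]
ee_rot: [-180.0, -0.0, 104.4]
force: [-0.1, 0.5, -0.5]
gripper_width: 79.8
gripper_force: 0.0
```

Call:
arm_command(motion=[{"offset": [0, 0, 0], "spin": 0.175}, {"offset": [0, 0, 0], "spin": 0.175}, {"offset": [0, 0, 0], "spin": 0.175}, {"offset": [0, 0, 0], "spin": 0.175}, {"offset": [0, 0, 0], "spin": 0.175}])

```text
time_s: 9.25
ee_pos: [570.5, 71.5, 210.8]
ee_rot: [-180.0, 0.0, 54.3]
force: [-0.2, 0.8, -0.0]
gripper_width: 79.7
gripper_force: 0.0
```

Call:
arm_command(motion=[{"offset": [0, 0, 0], "spin": 0.171}, {"offset": [0, 0, 0], "spin": 0}, {"offset": [0, 0, 0], "spin": 0}])

```text
time_s: 9.62
ee_pos: [570.6, 71.4, 210.9]
ee_rot: [-180.0, 0.0, 44.9]
force: [0.5, 0.0, -0.4]
gripper_width: 80.0
gripper_force: 0.0
```

```bash
python3 look.py w2 28
```

```text
9.625 [570.6  71.4 210.9] [-180.     0.    44.9] [ 6.  19.  91.2  0.  69.8 51.1] [ 0.5  0.  -0.4] 79.98236565644308
knob_grip 0.87 [318.7 214.9] [571.5  71.9 134. ] [576.5  76.9 154.7]
heart 0.91 [170.7 188.9] [475.4 172.4  68. ] [440.3 182.4  -0.8]
dish_green_mid 0.98 [313.2 290.3] [469.7 -20.2  16.5] [593.1  95.5 289.3]
dish_green_mid 0.39 [320.2  37.2] [672.6 170.7  16.5] [674.1 172.2   4. ]
dish_green_mid 0.37 [171.6 188. ] [450.6 179.8  16.5] [442.1 182.3  -0.2]
dish_black_mid 0.56 [319.5  35.5] [673.2 172.3  16.5] [674.7 173.7   4.5]
dish_yellow_mid 0.89 [385.  270.6] [548.8 -61.9  16.5] [546.1 -68.5   4.4]
top z 154.20858145644718 n 3127 rect ((571.7802124023438, 72.02613067626953), (40.84499740600586, 42.06302261352539), 44.55038833618164)
```

View pics/w2.png

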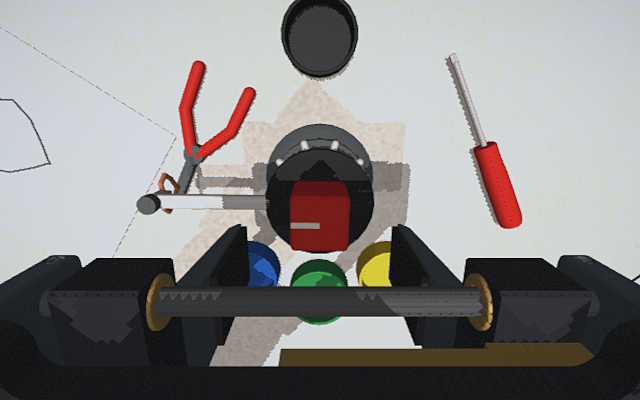

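The arm points left, 90° round from the start. The black dish is empty at (320,37), and the green dish is straight opposite at (318,292). Second bite.

Call:
arm_command(motion=[{"offset": [0, 0, 0.04], "spin": 0}, {"offset": [0, 0, 0.039], "spin": 0}, {"offset": [0, 0, 0], "spin": 0}, {"offset": [0, 0, 0], "spin": 0}])

```text
time_s: 10.48
ee_pos: [571.7, 71.6, 133.3]
ee_rot: [179.9, -0.1, 44.8]
force: [0.3, -0.3, -0.0]
gripper_width: 80.2
gripper_force: 0.0
```

Call:
arm_command(motion=[{"offset": [0, 0, 0], "spin": 0}, {"offset": [0, 0, 0], "spin": 0}, {"offset": [0, 0, 0], "spin": 0}, {"offset": [0, 0, 0], "spin": 0}, {"offset": [0, 0, 0], "spin": 0}], jaw=0.03)

```text
time_s: 11.1
ee_pos: [570.8, 71.4, 132.2]
ee_rot: [180.0, -0.0, 44.8]
force: [-0.2, -0.7, 1.6]
gripper_width: 41.7
gripper_force: 39.9
```

Call:
arm_command(motion=[{"offset": [0, 0, 0], "spin": 0}, {"offset": [0, 0, 0], "spin": 0}])

```text
time_s: 11.35
ee_pos: [570.8, 71.4, 132.2]
ee_rot: [180.0, -0.0, 44.8]
force: [0.2, -0.2, 2.1]
gripper_width: 41.6
gripper_force: 39.9
```

Call:
arm_command(motion=[{"offset": [0, 0, 0], "spin": -0.1}, {"offset": [0, 0, 0], "spin": -0.16}, {"offset": [0, 0, 0], "spin": -0.16}, {"offset": [0, 0, 0], "spin": -0.16}, {"offset": [0, 0, 0], "spin": -0.16}])

```text
time_s: 11.98
ee_pos: [570.9, 71.4, 132.2]
ee_rot: [180.0, -0.0, 87.5]
force: [-0.1, -0.1, 1.4]
gripper_width: 41.8
gripper_force: 39.9
```

Call:
arm_command(motion=[{"offset": [0, 0, 0], "spin": -0.16}, {"offset": [0, 0, 0], "spin": -0.16}, {"offset": [0, 0, 0], "spin": -0.16}, {"offset": [0, 0, 0], "spin": -0.16}, {"offset": [0, 0, 0], "spin": -0.16}])

```text
time_s: 12.6
ee_pos: [570.9, 71.4, 132.2]
ee_rot: [180.0, 0.0, 133.3]
force: [0.1, -0.5, 2.7]
gripper_width: 42.0
gripper_force: 39.9
```

Call:
arm_command(motion=[{"offset": [0, 0, 0], "spin": -0.031}, {"offset": [0, 0, 0], "spin": 0}, {"offset": [0, 0, 0], "spin": 0}])

```text
time_s: 12.98
ee_pos: [570.9, 71.4, 132.1]
ee_rot: [180.0, 0.0, 134.7]
force: [0.4, -0.7, 3.2]
gripper_width: 42.1
gripper_force: 39.9
```

```bash
python3 - <<'E'
from h import *
np.set_printoptions(precision=1,suppress=True)
s=env.state();print(s['time_s'],s['ee_pos'],s['ee_rot'],s['force'],s['gripper_force'])
o=[]
for c in ('top','side'):
    p,d=env.grab_frame(c)
    q=p[130:290,240:440] if c=='top' else p[140:300,220:420]
    o.append(cv2.resize(q,(400,320),interpolation=cv2.INTER_CUBIC))
    for t,z in (('heart',68),('dish_green_mid',16.5)):
        for r in env.pinpoint(c,t)[:2]: print(c,t,r['score'],r['location'],atz(c,r['location'],z))
cv2.imwrite('pics/c3.png',np.hstack(o))
E
```

```text
12.975 [570.9  71.4 132.1] [180.    0.  134.7] [ 0.4 -0.7  3.2] 39.90621507167816
top heart 0.55 [350.1, 230.2] [467.5 -27.5  68. ]
top heart 0.29 [285.2, 223.1] [492.7 177.   68. ]
top dish_green_mid 0.8 [403.6, 200.2] [ 564.9 -207.7   16.5]
top dish_green_mid 0.63 [286.2, 220.9] [502.3 178.   16.5]
side heart 0.92 [310.0, 231.0] [470.4 -30.4  68. ]
side heart 0.65 [322.5, 187.9] [611.9 110.   68. ]
side dish_green_mid 0.97 [386.7, 267.6] [ 574.2 -197.5   16.5]
side dish_green_mid 0.96 [311.4, 244.4] [479.3 -23.1  16.5]
```

View pics/c3.png

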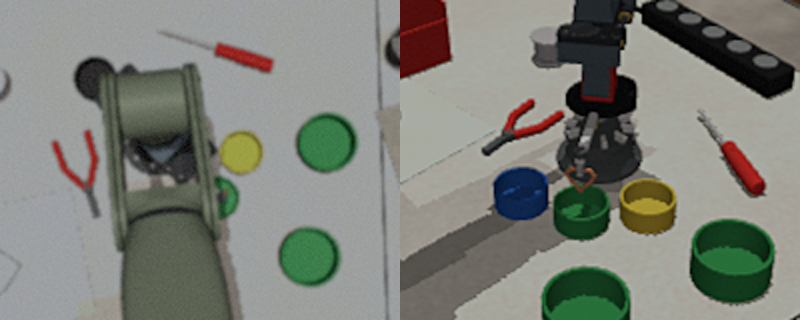

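The heart hangs right over the small green dish: (580,178) in the side crop, with the dish at (582,210). I'll push down.

Call:
arm_command(motion=[{"offset": [0, 0, 0.006], "spin": 0}, {"offset": [0, 0, 0.006], "spin": 0}, {"offset": [0, 0, 0.006], "spin": 0}, {"offset": [0, 0, 0.006], "spin": 0}, {"offset": [0, 0, 0], "spin": 0}])

```text
time_s: 13.9
ee_pos: [570.8, 71.5, 106.8]
ee_rot: [-180.0, -0.0, 134.8]
force: [3.8, -0.7, -5.2]
gripper_width: 42.0
gripper_force: 39.9
```

Call:
arm_command(motion=[{"offset": [0, 0, 0.004], "spin": 0}, {"offset": [0, 0, 0.001], "spin": 0}, {"offset": [0, 0, 0], "spin": 0}, {"offset": [0, 0, 0], "spin": 0}])

```text
time_s: 14.4
ee_pos: [570.9, 71.4, 104.0]
ee_rot: [180.0, 0.0, 134.8]
force: [0.9, -1.9, 8.5]
gripper_width: 41.5
gripper_force: 39.9
```

Call:
arm_command(motion=[{"offset": [0, 0, 0.001], "spin": 0}, {"offset": [0, 0, 0.001], "spin": 0}, {"offset": [0, 0, 0], "spin": 0}])

```text
time_s: 14.78
ee_pos: [571.0, 71.4, 103.9]
ee_rot: [179.9, 0.1, 134.8]
force: [-3.1, -1.8, 18.7]
gripper_width: 41.7
gripper_force: 39.9
```

Solid against the home stop. I'll relax that, release, rise and check.

Call:
arm_command(motion=[{"offset": [0, 0, 0], "spin": 0}, {"offset": [0, 0, 0], "spin": 0}, {"offset": [0, 0, 0], "spin": 0}, {"offset": [0, 0, 0], "spin": 0}, {"offset": [0, 0, 0], "spin": 0}], jaw=0.08)

```text
time_s: 15.4
ee_pos: [570.5, 71.5, 100.7]
ee_rot: [-180.0, -0.0, 134.8]
force: [0.1, 0.4, -1.2]
gripper_width: 80.1
gripper_force: 0.0
```

Call:
arm_command(motion=[{"offset": [0, 0, -0.04], "spin": 0}, {"offset": [0, 0, -0.05], "spin": 0}, {"offset": [0, 0, -0.05], "spin": 0}, {"offset": [0, 0, 0], "spin": 0}, {"offset": [0, 0, 0], "spin": 0}])

```text
time_s: 16.02
ee_pos: [570.1, 71.4, 240.2]
ee_rot: [-179.9, -0.1, 134.8]
force: [0.3, -0.6, -0.4]
gripper_width: 80.1
gripper_force: 0.0
```

```bash
python3 look.py w4; python3 - <<'E'
from h import *
p,d=env.grab_frame('side')
w=cv2.imread('pics/w4.png')
cv2.imwrite('pics/c4.png',np.hstack([cv2.resize(p[140:300,220:420],(375,300)),cv2.resize(w,(425,300))]))
E
```

```text
16.025 [570.1  71.4 240.2] [-179.9   -0.1  134.8] [  6.   17.9  88.5   0.   73.7 -38.8] [ 0.3 -0.6 -0.4] 80.06190826460852
heart 0.68 [195.4 177.1] [471.6 -23.6  40. ] [467.6 -38.4   5.3]
heart 0.15 [218.2  99.8] [436.9  57.3  40. ] [429.   49.9   2.9]
dish_green_mid 0.71 [ 55.4 209.4] [ 373.3 -185.2   16.5] [ 369.7 -193.2    6.8]
dish_green_mid 0.61 [202.9 179. ] [476.6 -29.2  16.5] [475.2 -35.3   1.7]
dish_black_mid 0.93 [442.3 174.1] [672.7 174.1  16.5] [677.6 175.5   4.7]
dish_blue_mid 0.69 [219.8  98.7] [432.4  54.7  16.5] [429.6  52.1   3.1]
dish_yellow_mid 0.78 [229.  236.9] [546.5 -63.9  16.5] [526.5  52.  245.2]
top z 126.14842156163945 n 2051 rect ((570.810546875, 71.57472229003906), (41.68193054199219, 40.896270751953125), 44.8234977722168)
```

View pics/c4.png

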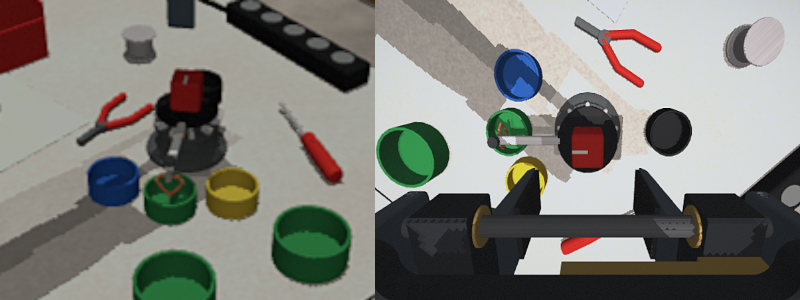

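The heart sits inside the small green dish, at (170,190) in the side crop. The top of the knob reads z = 126.1, the same as at the start, so it is fully home, and all the dishes are in place.

```bash
python3 -c "
from workcell import env
print(env.job_done())"
```

```text
the job is handed in; nothing more can be done
None
```

The copper heart is now in the small green dish: I turned the holder 180° in two bites, pushed the knob fully home, let go, and handed the job in at about 16 s with the dishes and the rest of the table left in place.

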